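Check the bearing, then hold the cover over its screw holes

ROBOT

A 6-joint arm with a two-finger parallel gripper is mounted at the origin on the work surface; the furniture and walls round the work are solid. World frame = base frame: x ahead of the robot, y to its left, z up, the work surface at z = 0. Lengths are in m, angles in rad, forces in N, time in s.
With the tool pointing down it reaches from about 0.375 to 0.9 m from the base axis. Payload 3.1 kg.
Tool frame: the origin (TCP) lies on the centre line of the jaws, within the pads' length; the fingertips stand 25 mm ahead of it and the grasp point (between the pads) lies 6 mm ahead of it (manip.tips_ahead is the distance from the TCP to the fingertips, in m); z points along the fingers, y is the direction in which the jaws open and shut (so a half turn about z gives the same grasp; the last joint's range is limited). The gripper opens to 85 mm and grips with 20 to 120 N. Pads are 22 mm wide; open, the fingers measure 114 mm over their backs; the gripper's body (76 mm by 85 mm) begins 54 mm behind the grasp point. The pads swing forward as they close: fully open they stand 13 mm farther back than shut.
Start: joints at [0.927, 0.527, 1.433, -0, 1.181, -0.178], TCP at [0.28, 0.559, 0.256] pointing down, gripper open.
Joint ranges: [-3.08, 3.08], [-0.75, 2.2], [0.22, 2.44], [-1.43, 4.57], [0, 2.65], [-2.85, 2.85]. Speed limits (rad/s): [2.79, 2.79, 3.14, 3.14, 3.14, 3.14].

INTERFACE

Orientations are given as a unit quaternion [x, y, z, w].
In Python, from station import manip gives the robot as it stands.
- The arm moves only by the tool play_rows, never from a script. Its argument "steps" is a list that holds one entry, the list of rows, each a list of 6 numbers: the shift along the tool's x, y, z in m, then the turn, a rotation vector about the tool's x, y, z in degrees. In form: [[[x, y, z, rx, ry, rz], ...]]. A call has 1 to 10 rows; each row shifts and turns the commanded pose from where the row before left it, along the tool's axes as they then stand; what a row does not reach is not made up. A row lasts 1/8 s, in which the tool goes at most 62.5 mm and 10.7 degrees, less where a joint would pass 70% of its speed; a pose out of reach is approached as far as the arm can. A call is refused whole if a number of a shift passes 0.0625 or a number of a turn 10.7, either way. A call with a gripper value outside its range is refused whole. "fingers" is the opening, from 0 (shut) to 1 (fully open), set as the call begins (left out, the last holds). The fingers move at their own pace and stop on an object; "squeeze" is the grip in N (left out, the last holds). Time passes only in rows, so rows that do not move let the fingers close. It gives the time, the measured TCP pose, the force and the opening at its end, in the units of the state.
- manip.sense(): the state, without advancing time (a new reading comes with each control period).
- manip.snapshot(name): name is "scene" or "top" or "wrist"; returns a dict with "img" (420x560x3 uint8, red, green, blue), "K" (3x3 intrinsics, pixels), "world_from_camera" (4x4, takes a point from camera to world coordinates). Camera axes: x right, y down, z forward; pixel columns grow to the right and rows downward; lengths in m; the calibration is good to about 2 mm. A picture is of the moment at which its call begins. There is no depth.
- manip.sign_off(): hands the job in, once; it reports no verdict.
Trained networks look in a picture, given as the dict that the camera call returned (one of the last four; its "shot" number tells which), for a name from the list of things; names that differ only in an ending like _2 or _b are one class to them, and where a whole thing is asked for, a point or a joint stands for the part that bears it (a point fixed in the world has none). Each returns a list of dicts, best first, with "score" (0 to 1); they miss things now and then, are a little off and sometimes report something else, mostly with a low value. They report only what shows in the picture. A call takes as long as a camera call. They do not tell look-alikes from the thing itself.
- manip.regions_of(label, picture): "pixels" (420x560 bool, what is visible of it) and "rect" ([left, top, right, bottom] in pixels, round what is visible of it).
- manip.pinpoint(label, picture): "point" ([column, row] in pixels: a listed point, or the origin of a listed thing).
The state is a dict: "t": time; "q": joint angles; "qd": joint speeds; "tau": joint torques, N m; "tcp_pos": TCP position; "tool_rot": TCP orientation; "force": force on the tool from outside, world axes, zero at the start; "ft_torque": the same for the moment, N m; "finger_gap": opening from 0.0 (shut) to 1.0 (fully open).
Only numpy, scipy, OpenCV 4.12 (cv2) and the standard library are available. Lean on these libraries where they do the work, as an engineer would, in place of code of your own. Each camera call takes 0.05 s, during which the arm holds its last target.

TASK

First take the orange stick thermometer out of its black holder and hold it still for about a second, nose down, pointing at the middle of the black bearing cap inside the blue housing from about 7 cm away, then stand it back in its holder and let go. Then pick up the steel cover plate by its yellow rib and hold it level and still, hovering about 15 mm above the housing's flange without ever touching it, tab over tab and all four holes over the threaded ones, so that the whole of each threaded hole shows through. Finish while still holding it there, ready for a colleague to put in the screws, and leave the other things on the bench alone.

Things in the scene. Friction and masses are not known exactly. Their poses are not given: they have to be found in the camera images.
- housing: Blue bearing housing bolted to the table, foot 150 x 110 mm, 60 mm high. Origin: centre of underside, z up. Bright top flange 130 (own x) x 95 mm (y), face at z 60 mm, 60 mm round opening in its middle. Threaded 8 mm holes at own x, y (-48, +33), (-48, -33) (wide pair), (+48, +20), (+48, -20) (narrow pair). A 26 mm wide tab sticks out 10 mm at the +x, narrow-pair end.
- housing_cap (a point): Aiming point: centre of the top of the round black bearing cap (30 mm across) in the middle of the housing's opening, 50 mm above the table, 10 mm below the flange face.
- housing_wide_left (a point): Centre of the mouth of the threaded hole at own (-48, +33) of the housing, in the flange face, 60 mm above the table.
- housing_narrow_right (a point): Centre of the mouth of the threaded hole at own (+48, -20) of the housing, in the flange face, 60 mm above the table.
- cover: Loose steel plate 130 (own x) x 95 (y) x 8 mm, 0.3 to 0.65 kg, flat on the table. Origin: centre of underside, z up. 15 mm holes at (-48, +33), (-48, -33), (+48, +20), (+48, -20); 26 mm wide tab sticks out 10 mm at the +x, narrow-pair end. Grip the yellow middle rib: 60 mm along x, 16 mm wide, top 43 mm above underside; low step 70 x 24 mm at its foot, top 12 mm above underside.
- cover_wide_left (a point): Centre of the cover's hole at own (-48, +33), at the underside. Belongs over housing_wide_left.
- cover_narrow_right (a point): Centre of the cover's hole at own (+48, -20), at the underside. Belongs over housing_narrow_right.
- thermometer: Loose stick thermometer, 136 mm long, 0.1 to 0.16 kg, standing nose down in the holder. Origin: middle of the flat nose end; own z runs up the stick, it measures along -z. Black round nose stem 26 mm across, lowest 54 mm; above it (54 to 136 mm) the orange handle, 28 x 28 mm square, sides along own x and y.
- holder: Black holder block fixed to the table, 74 x 74 mm, 51 mm high, on a steel strip 100 x 50 x 6 mm. Origin: centre of underside. In its middle a square socket 34 x 34 mm, open at the top with a 3 mm lead-in, 45 mm deep, floor 6 mm above the table. The thermometer stands on that floor with 4 mm play all round.
- tape_measure: Yellow tape measure standing on the table, 34 x 72 x 73 mm; origin at its underside. Leave alone.
- pliers_blue: Blue-handled pliers lying near the robot, 69 x 201 x 14 mm; origin at its underside. Leave alone.
- bolt_1: Steel bolt lying on the table, 14 x 56 x 16 mm; origin at its underside. Leave alone.
Not all that is in view belongs to the job. What is meant by the thermometer is not red, and is the larger of those in its own colour. Leave any turquoise look-alike of the cover alone.

How it is judged:
By the outcome, as a careful person would: the job done as asked, in the order asked, and still so for the second after the job is handed in, while the arm keeps its last pose, push and grip.
It also fails if it takes over 64 s, if anything falls off the work surface, if the arm or the gripper's body presses on something with over 40 N, if the wrist force passes 120 N, or if a joint passes its speed limit or range.

## Working session

There is one attempt and no reset: what is moved stays moved. The work goes in short steps, Python scripts to look and compute and a tool call to move; the robot and the scene stay as the last step left them, time stands still between calls to the robot, and variables do not carry over. Pictures are saved under pics/ and viewed, and the job is handed in when it is done.

Besides the shell and the picture viewer there is one more tool, called after ">>>" as name(argument=value, ...), one argument or row to a line, values as JSON. play_rows: Moves the arm, as the interface text tells. Its arguments: {"type":"object","properties":{"steps":{"type":"array"},"fingers":{"type":"number"},"squeeze":{"type":"number"}},"required":["steps"]}

```bash
ls; mkdir -p pics
python3 - <<'E'
from station import manip
import cv2
s=manip.sense();print({k:(v if not hasattr(v,'round') else v) for k,v in s.items()})
for n in ["scene","top","wrist"]:
    p=manip.snapshot(n);cv2.imwrite(f"pics/{n}0.png",p["img"][:,:,::-1]);print(n,p["K"],p["world_from_camera"])
E
```

```text
pics
{'t': 0.0, 'q': array([ 9.27501721e-01,  5.28455285e-01,  1.43391745e+00, -2.76032787e-06,
        1.18139199e+00, -1.78476553e-01]), 'qd': array([ 0.00033188,  0.00077834, -0.00071349,  0.00114289, -0.00219893,
        0.00256506]), 'tau': array([-5.79322987e-04, -4.42341614e+01, -1.78022736e+01, -3.56398687e-04,
        8.42365116e-03, -2.81868898e-05]), 'tcp_pos': array([0.27971647, 0.55816558, 0.25533543]), 'tool_rot': array([ 2.30321801e-01,  9.73113913e-01, -9.96151409e-04, -4.32615568e-04]), 'force': array([ 0.20322751, -0.21488496,  0.56109282]), 'ft_torque': array([0.01507597, 0.02345807, 0.01344332]), 'finger_gap': 0.9996916878980949}
scene [[515.72298637   0.         273.23978899]
 [  0.         515.72298637 212.17581764]
 [  0.           0.           1.        ]] [[-0.89428508 -0.18162406  0.40898276 -0.00134679]
 [-0.44744927  0.37636788 -0.81125605  1.16886939]
 [-0.00658436 -0.90849322 -0.41784773  0.62554879]
 [ 0.          0.          0.          1.        ]]
top [[435.04225901   0.         275.42349807]
 [  0.         435.04225901 206.02383843]
 [  0.           0.           1.        ]] [[ 0.01084092 -0.9795907   0.20071006  0.26107614]
 [-0.99993422 -0.01137229 -0.00149461  0.05282142]
 [ 0.00374664 -0.20068066 -0.97964955  1.33484218]
 [ 0.          0.          0.          1.        ]]
wrist [[321.09148722   0.         278.865698  ]
 [  0.         321.09148722 210.10793312]
 [  0.           0.           1.        ]] [[ 0.44907041  0.86149633  0.23698067  0.22121207]
 [ 0.89349281 -0.43223635 -0.12182914  0.58783313]
 [-0.00252369  0.26645039 -0.96384533  0.37263373]
 [ 0.          0.          0.          1.        ]]
```

View pics/scene0.png

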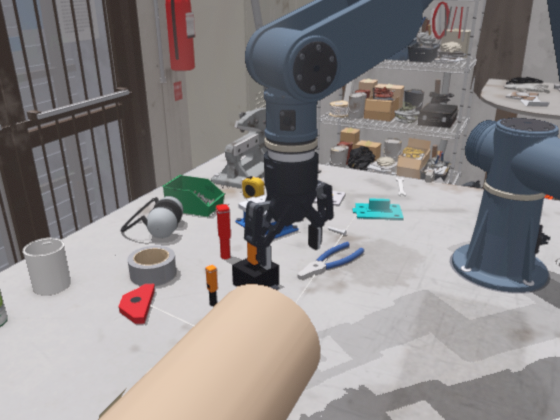

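View pics/top0.png

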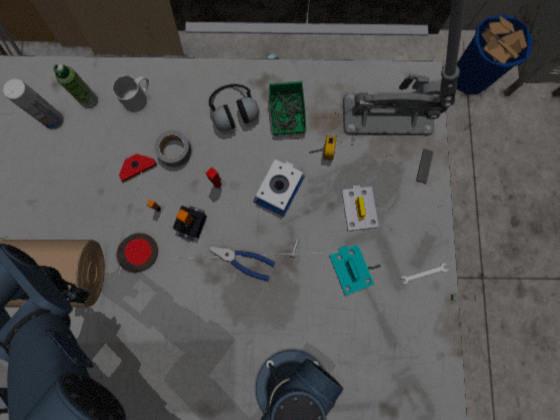

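View pics/wrist0.png

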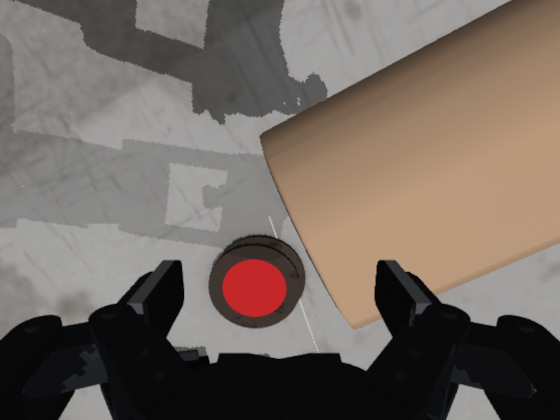

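The top view shows these candidates:
- **Thermometer:** the large orange one in the black holder at (184,216), a small orange one at (153,204) and a red one at (213,178). I choose the one at (184,216).
- **Cover:** the steel plate with the yellow rib at (361,207) and a turquoise look-alike at (351,268). I choose the steel one.
- **Housing:** at (278,187).

Next I'll measure and take a close crop.

```bash
cat > h.py <<'E'
from station import manip
import numpy as np, cv2
from scipy.spatial.transform import Rotation as R
def ray(p,uv):
    K=np.array(p["K"]);T=np.array(p["world_from_camera"])
    d=T[:3,:3]@np.linalg.solve(K,[uv[0],uv[1],1]);return T[:3,3],d
def at(p,uv,z):
    o,d=ray(p,uv);return o+d*(z-o[2])/d[2]
def proj(p,X):
    K=np.array(p["K"]);T=np.array(p["world_from_camera"]);c=T[:3,:3].T@(np.asarray(X)-T[:3,3]);u=K@c;return u[:2]/u[2]
def save(p,name,crop=None,s=1):
    im=p["img"][:,:,::-1]
    if crop: im=im[crop[1]:crop[3],crop[0]:crop[2]]
    cv2.imwrite("pics/"+name,cv2.resize(im,None,fx=s,fy=s,interpolation=cv2.INTER_CUBIC))
E
python3 - <<'E'
from h import *
p=manip.snapshot("top");save(p,"crop1.png",(130,130,400,310),2.9)
for l,z in [("housing",0),("housing_cap",.05),("housing_wide_left",.06),("housing_narrow_right",.06),("cover",0),("cover_wide_left",0),("cover_narrow_right",0),("thermometer",.006),("holder",0),("tape_measure",0)]:
    for r in manip.pinpoint(l,p)[:3]: print(l,round(r["score"],2),np.round(r["point"],1),np.round(at(p,r["point"],z)[:2],4))
s=manip.snapshot("scene")
for l,z in [("thermometer",.006),("holder",0),("cover",0),("housing_cap",.05)]:
    for r in manip.pinpoint(l,s)[:3]: print('S',l,round(r["score"],2),np.round(r["point"],1),np.round(at(s,r["point"],z)[:2],4))
# handle top
for r in manip.regions_of("thermometer",p)[:3]: print(r["score"],r["rect"])
E
```

```text
housing 0.63 [277.5 187.3] [0.595  0.0449]
housing_cap 0.7 [282.7 184. ] [0.5931 0.0294]
housing_wide_left 0.7 [262.5 194.3] [0.5578 0.0901]
housing_narrow_right 0.87 [293.  170.9] [ 0.6319 -0.0014]
cover 0.9 [361.1 209. ] [ 0.5282 -0.2175]
cover 0.66 [352.7 268.1] [ 0.3443 -0.1866]
cover_wide_left 0.95 [346.7 286.4] [ 0.2893 -0.1671]
cover_wide_left 0.67 [351.2 224.5] [ 0.4787 -0.1853]
cover_narrow_right 0.76 [350.6 250.4] [ 0.3982 -0.1815]
cover_narrow_right 0.62 [362.3 192.4] [ 0.5816 -0.2228]
thermometer 0.68 [159.2 209.2] [0.519  0.4121]
thermometer 0.65 [191.6 223. ] [0.4768 0.3093]
thermometer 0.49 [216.5 185.1] [0.5984 0.237 ]
holder 0.58 [192.1 225.5] [0.4699 0.3085]
holder 0.57 [362.5 209. ] [ 0.5282 -0.2219]
holder 0.56 [358.1 191.9] [ 0.5831 -0.2096]
tape_measure 0.54 [324.1 148.6] [ 0.7251 -0.1039]
tape_measure 0.44 [280.5 183.3] [0.6082 0.0355]
tape_measure 0.44 [362.3 211.2] [ 0.5212 -0.221 ]
S thermometer 0.84 [227.1 258.4] [0.5859 0.2526]
S thermometer 0.78 [215.3 304.8] [0.5078 0.4285]
S thermometer 0.76 [254.5 282.3] [0.4758 0.3173]
S holder 0.82 [255.9 285.3] [0.4718 0.3185]
S cover 0.75 [376.9 213.7] [ 0.3378 -0.1658]
S cover 0.62 [316.5 198.6] [ 0.5358 -0.1928]
S housing_cap 0.97 [264.9 208.7] [0.5924 0.0411]
0.74 [176.5, 211.0, 192.7, 224.9]
0.67 [206.6, 168.2, 219.6, 190.2]
0.62 [147.1, 200.9, 160.3, 211.3]
```

View pics/crop1.png

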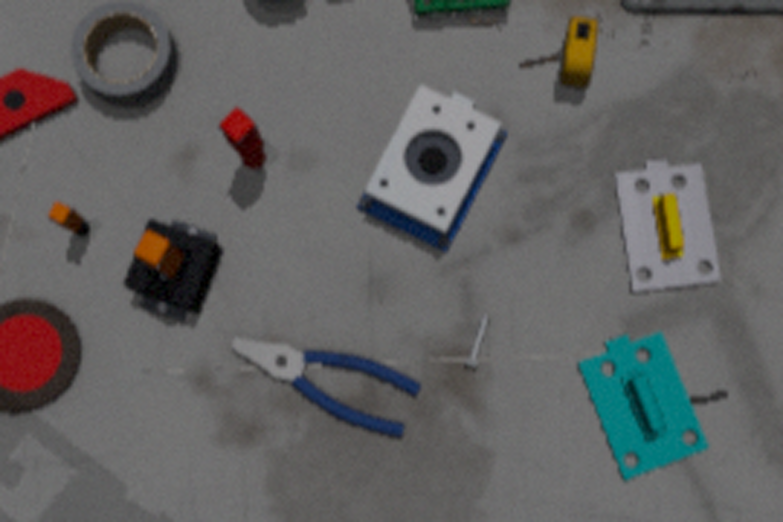

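>>> play_rows(
  steps=[
    [[-0.045, -0.022, -0.003, 0, 0, 0], [-0.045, -0.022, -0.003, 0, 0, 0], [-0.045, -0.022, -0.003, 0, 0, 0], [-0.045, -0.022, -0.003, 0, 0, 0], [-0.045, -0.022, -0.003, 0, 0, 0], [-0.045, -0.022, 0, 0, 0, 0], [0, 0, 0, 0, 0, 0], [0, 0, 0, 0, 0, 0]],
  ],
)

```text
t: 2.0
tcp_pos: [0.462, 0.3198, 0.2712]
tool_rot: [0.231, 0.973, 0.0, -0.0]
force: [0.4, 0.4, 0.1]
finger_gap: 0.997
```

Run:
```python
from h import *
s=manip.sense();print(s["t"],s["tcp_pos"],s["tool_rot"],s["force"])
p=manip.snapshot("wrist");save(p,"w1.png",None,1.4)
for l,z in [("thermometer",.006),("holder",0)]:
    for r in manip.pinpoint(l,p)[:3]: print(l,round(r["score"],2),np.round(r["point"],1),np.round(at(p,r["point"],z)[:2],4))
p=manip.snapshot("top");save(p,"crop2.png",(230,130,400,250),4)
p=manip.snapshot("scene");save(p,"scene1.png")
```

```text
2.0 [0.4619908  0.31978035 0.27124393] [ 2.30664510e-01  9.73033251e-01  1.06940672e-04 -4.06850613e-04] [0.38004536 0.35377811 0.13106973]
thermometer 0.9 [273.2 293.1] [0.5965 0.2433]
thermometer 0.85 [276.5 189.6] [0.4732 0.3106]
holder 0.74 [281.1 185.3] [0.4721 0.3175]
```

View pics/w1.png

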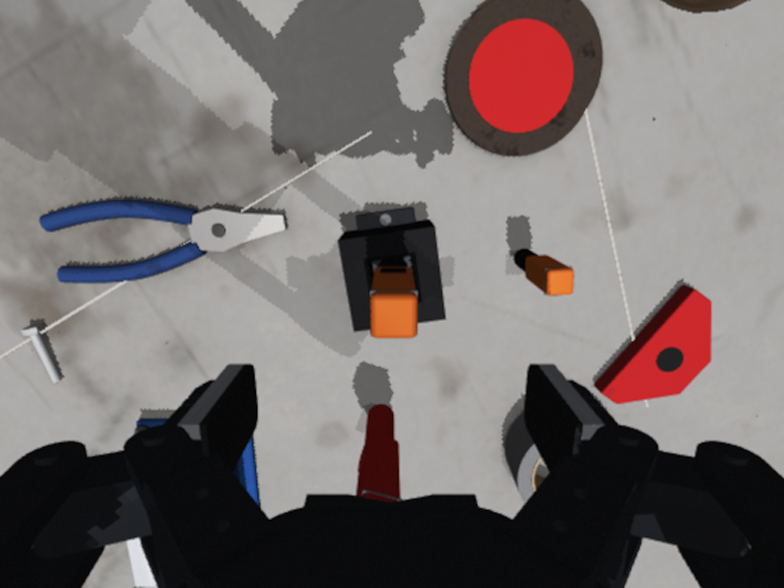

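View pics/scene1.png

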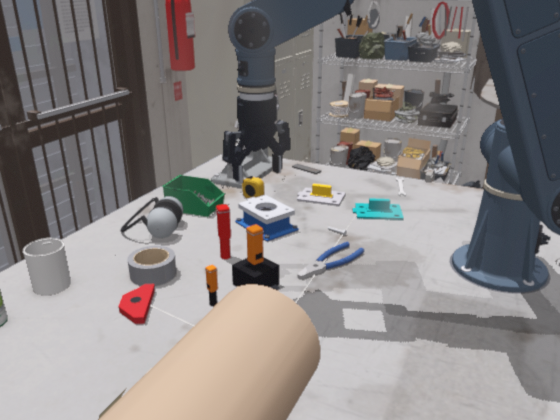

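The wrist picture shows the big orange handle standing in the holder, its top at about (281,225) in native pixels. The red one is below at (270,320) and the small orange one is at (390,195). I'll fit the poses of the stick and the holder.

```bash
cat >> h.py <<'E'
from scipy.optimize import minimize
def boxpts(x,y,yaw,hx,hy,z0,z1):
    c,s=np.cos(yaw),np.sin(yaw)
    return [[x+c*a-s*b,y+s*a+c*b,z] for a in(-hx,hx) for b in(-hy,hy) for z in(z0,z1)]
def sil(p,pts,S=4):
    m=np.zeros((420*S,560*S),np.uint8)
    q=np.array([proj(p,X) for X in pts])
    q=cv2.convexHull(((q+.5)*S-.5).astype(np.float32)).astype(np.int32)
    cv2.fillConvexPoly(m,q,1);return cv2.resize(m.astype(np.float32),(560,420),interpolation=cv2.INTER_AREA)
def hsv(p): return cv2.cvtColor(np.ascontiguousarray(p["img"]),cv2.COLOR_RGB2HSV)
def iou_fit(p,mask,hx,hy,z0,z1,x0):
    m=mask.astype(np.float32)
    f=lambda v:(lambda s:-np.minimum(s,m).sum()/np.maximum(s,m).sum())(sil(p,boxpts(v[0]/100,v[1]/100,v[2]/10,hx,hy,z0,z1)))
    best=None
    for dy in(-1.5,0,1.5):
        r=minimize(f,[x0[0]*100,x0[1]*100,x0[2]*10+dy],method="Nelder-Mead",options=dict(initial_simplex=np.array([x0[0]*100,x0[1]*100,x0[2]*10+dy])+np.array([[0,0,0],[1,0,0],[0,1,0],[0,0,1.5]])))
        if best is None or r.fun<best.fun:best=r
    return best.x/[100,100,10],-best.fun
E
python3 - <<'E'
from h import *
p=manip.snapshot("wrist");h=hsv(p)
org=((h[...,0]<22)&(h[...,0]>6)&(h[...,1]>150)&(h[...,2]>60))
n,l,st,c=cv2.connectedComponentsWithStats(org.astype(np.uint8))
for i in range(1,n):
    if st[i,4]>100: print(i,st[i],c[i])
i=[i for i in range(1,n) if abs(c[i][0]-281)<12 and st[i,4]>500][0]
print(iou_fit(p,l==i,.014,.014,.060,.142,[.474,.312,-.3]))
r=manip.regions_of("holder",p)[0];print(r["rect"])
v,_=iou_fit(p,l==i,.014,.014,.060,.142,[.474,.312,-.3])
# holder: dark top mask
dk=(h[...,2]<75)&(np.indices((420,560))[0]<240)&(np.indices((420,560))[0]>145)
reg=cv2.dilate(r["pixels"].astype(np.uint8),np.ones((5,5)))>0
m=(reg&dk)|(l==i)&False
# edges of holder: hull of holder region pixels
im=p["img"].copy()
for X in boxpts(*v,.037,.037,.051,.051): cv2.circle(im,tuple(int(round(t)) for t in proj(p,X)),1,(0,255,0),-1)
for X in boxpts(*v,.014,.014,.142,.142): cv2.circle(im,tuple(int(round(t)) for t in proj(p,X)),1,(0,0,255),-1)
cv2.imwrite("pics/w1b.png",cv2.resize(im[140:250,220:340,::-1],None,fx=5,fy=5,interpolation=cv2.INTER_NEAREST))
E
```

```text
1 [375 184  34  28 675] [391.97185185 197.32592593]
2 [266 192  29  16 339] [279.69321534 201.24778761]
3 [ 263  209   35   33 1090] [280.13669725 225.01651376]
(array([ 0.47651196,  0.31411829, -0.43216703]), np.float64(0.6042526364326477))
[241.1, 147.4, 315.8, 236.9]
```

View pics/w1b.png

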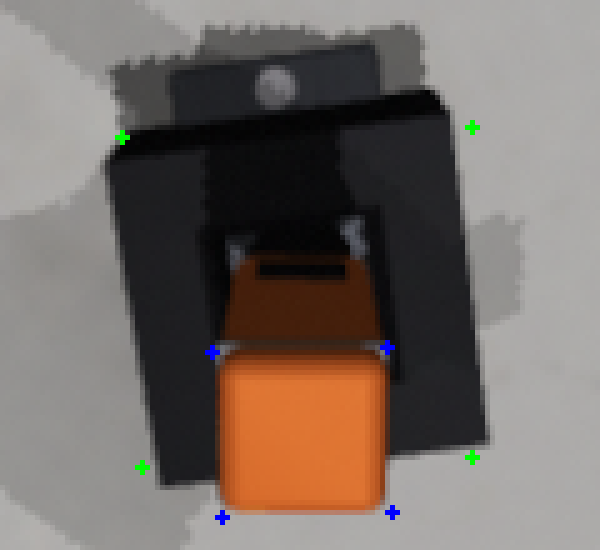

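Run:
```python
from h import *
p=manip.snapshot("wrist")
def f(c,z):
    w=np.array([at(p,[220+(x/5)-.4,140+y/5-.4],z)[:2] for x,y in c]);print(w.round(4).tolist(),'ctr',w.mean(0).round(4))
    for i in range(4):
        d=w[(i+1)%4]-w[i];print(np.linalg.norm(d).round(4),(np.degrees(np.arctan2(d[1],d[0]))%90).round(1))
f([(217,349),(388,347),(388,511),(218,512)],.142)
f([(109,162),(448,115),(488,440),(160,487)],.051)
s=manip.sense();print(s["tcp_pos"],R.from_quat(s["tool_rot"]).as_matrix().round(4))
print(proj(p,s["tcp_pos"]+[0,0,-.006]))
T=p["world_from_camera"];print(np.degrees(np.arctan2(T[1,0],T[0,0])))
```

```text
[[0.4577, 0.3081], [0.4696, 0.3326], [0.4947, 0.3205], [0.4824, 0.2955]] ctr [0.4761 0.3141]
0.0272 64.1
0.0278 64.3
0.0278 63.8
0.0277 63.0
[[0.4313, 0.2911], [0.4544, 0.3593], [0.5234, 0.3367], [0.5006, 0.2666]] ctr [0.4774 0.3134]
0.072 71.3
0.0725 71.9
0.0737 72.0
0.0735 70.5
[0.46178885 0.3203008  0.27131343] [[-8.945e-01  4.470e-01 -1.000e-04]
 [ 4.470e-01  8.945e-01  0.000e+00]
 [ 1.000e-04 -0.000e+00 -1.000e+00]]
[279.00801752 282.09825781]
63.406527216520615
```

>>> play_rows(
  steps=[
    [[-0.016, 0.001, 0, 0, 0, 0], [0, 0, 0.03, 0, 0, 0], [0, 0, 0.03, 0, 0, 0], [0, 0, 0.03, 0, 0, 0], [0, 0, 0.025, 0, 0, 0], [0, 0, 0.025, 0, 0, 0], [0, 0, 0.02, 0, 0, 0], [0, 0, 0, 0, 0, 0], [0, 0, 0, 0, 0, 0]],
  ],
  fingers=0.7,
)

```text
t: 3.52
tcp_pos: [0.4782, 0.3134, 0.1118]
tool_rot: [0.23, 0.973, 0.0, 0.001]
force: [-0.2, -0.6, -0.3]
finger_gap: 0.703
```

Run:
```python
from h import *
s=manip.sense();print(s["t"],s["tcp_pos"],s["force"])
p=manip.snapshot("wrist");save(p,"w2.png",None,1.2)
```

```text
3.525 [0.47815506 0.31340873 0.11184575] [-0.23172871 -0.61528395 -0.25366602]
```

View pics/w2.png

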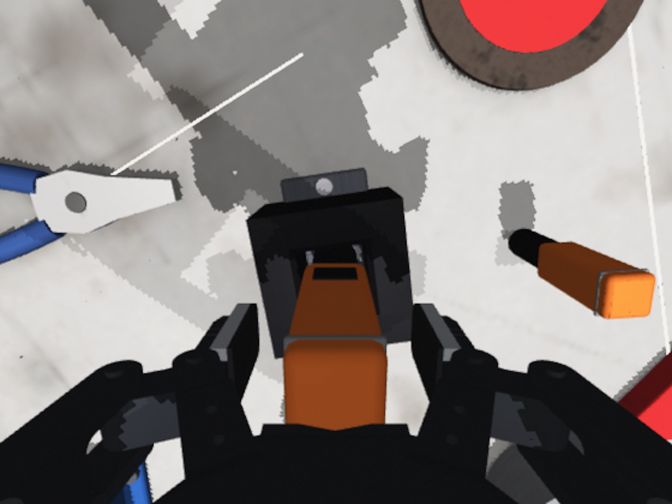

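The wrist picture shows the handle centred between the open pads, at columns 285–388 of 672. I'll close on it.

>>> play_rows(
  steps=[
    [[0, 0, 0, 0, 0, 0], [0, 0, 0, 0, 0, 0], [0, 0, 0, 0, 0, 0], [0, 0, 0, 0, 0, 0], [0, 0, 0, 0, 0, 0]],
  ],
  fingers=0,
  squeeze=40,
)

```text
t: 4.2
tcp_pos: [0.4776, 0.3136, 0.1122]
tool_rot: [0.23, 0.973, 0.0, 0.001]
force: [-0.6, -0.4, 6.2]
finger_gap: 0.324
```

>>> play_rows(
  steps=[
    [[0, 0, -0.01, 0, 0, 0], [0, 0, -0.03, 0, 0, 0], [0, 0, -0.035, 0, 0, 0], [0, 0, -0.035, 0, 0, 0], [0, 0, -0.02, 0, 0, 0], [0, 0, 0, 0, 0, 0], [0, 0, 0, 0, 0, 0]],
  ],
)

```text
t: 5.08
tcp_pos: [0.4761, 0.313, 0.2403]
tool_rot: [0.23, 0.973, -0.001, -0.001]
force: [-0.1, -0.3, -1.2]
finger_gap: 0.321
```

Run:
```python
from h import *
s=manip.sense();print(s["t"],s["tcp_pos"],s["force"],s["tool_rot"],s["ft_torque"])
p=manip.snapshot("wrist");save(p,"w3.png",None,1.2)
p=manip.snapshot("scene");save(p,"s3.png",(180,120,330,300),3.3)
p=manip.snapshot("top");save(p,"t3.png",(230,130,400,250),4.5)
for l,z in [("housing",0),("housing_cap",.05),("housing_wide_left",.06),("housing_narrow_right",.06)]:
    for r in manip.pinpoint(l,p)[:3]: print(l,round(r["score"],2),np.round(r["point"],1),np.round(at(p,r["point"],z)[:2],4))
```

```text
5.075 [0.4761274  0.31300017 0.2402695 ] [-0.10872271 -0.30318969 -1.19076323] [ 2.30320732e-01  9.73113985e-01 -7.18126801e-04 -1.00862795e-03] [0.02378445 0.05657675 0.00808127]
housing 0.7 [276.9 188.2] [0.5921 0.0467]
housing 0.47 [281.7 185.4] [0.6014 0.0317]
housing_cap 0.71 [281.1 185.8] [0.5873 0.0343]
housing_wide_left 0.96 [261.5 196.1] [0.5522 0.093 ]
housing_narrow_right 0.64 [294.9 173.7] [ 0.6232 -0.0072]
```

View pics/w3.png

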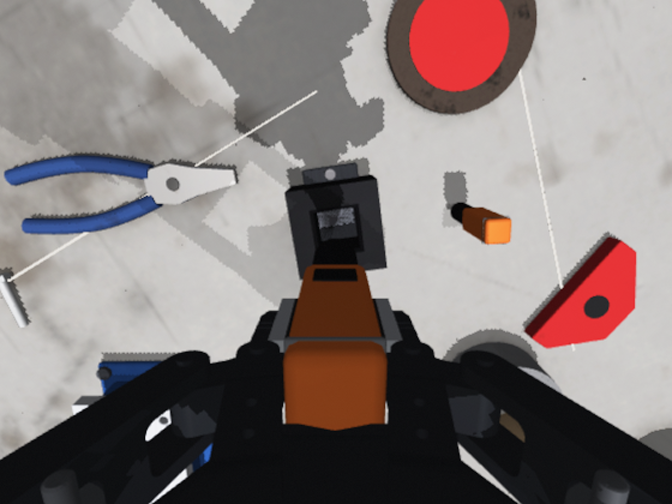

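View pics/t3.png

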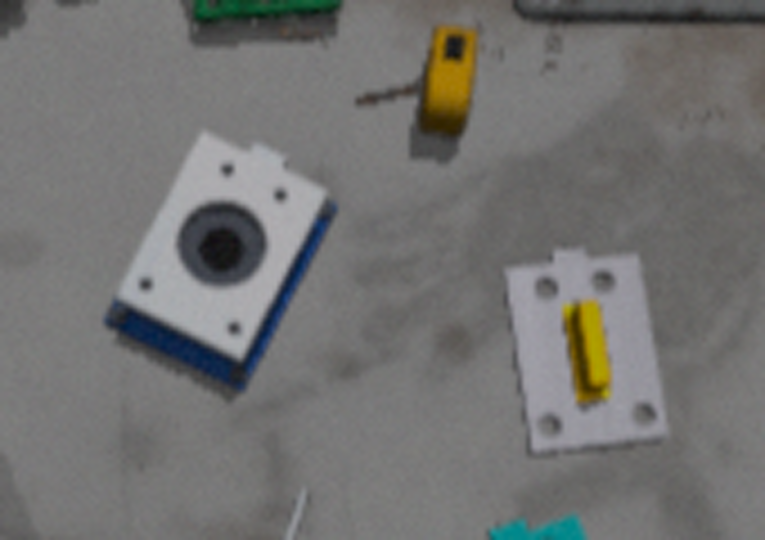

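View pics/s3.png

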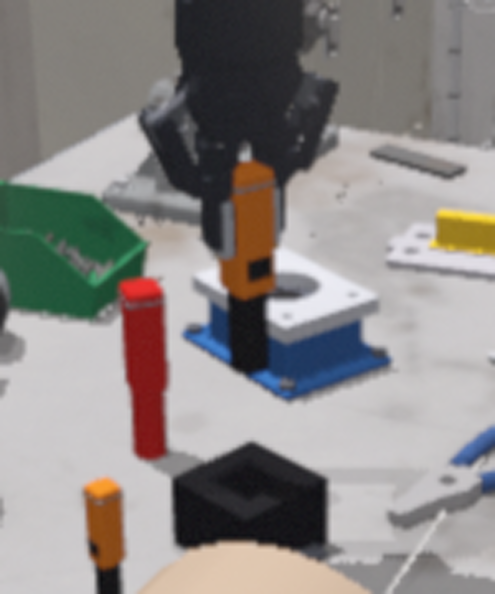

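```bash
python3 - <<'E'
from h import *
p=manip.snapshot("top")
pts=dict(nl=(227.5,169),nr=(280,195),wl=(146,284),wr=(234,328))
own=dict(nl=(48,20),nr=(48,-20),wl=(-48,33),wr=(-48,-33))
W=[at(p,[230+(x+.5)/4.5-.5,130+(y+.5)/4.5-.5],.06)[:2] for x,y in pts.values()]
O=np.array(list(own.values()))/1000
def fit(O,W):
    O=np.array(O);W=np.array(W);a=(O-O.mean(0))@[1,1j];b=(W-W.mean(0))@[1,1j]
    k=(np.conj(a)*b).sum();th=np.angle(k);c=W.mean(0)@[1,1j]-(O.mean(0)@[1,1j])*np.exp(1j*th)
    res=abs(b-a*np.exp(1j*th));return c.real,c.imag,np.degrees(th),res*1000
print(fit(O,W))
print(at(p,[230+221.5/4.5-.5,130+249.5/4.5-.5],.05), at(p,[230+222.5/4.5-.5,130+243.5/4.5-.5],.06))
pc=dict(nl=(545,287),nr=(602,280),wl=(549,424),wr=(644,412))
W=[at(p,[230+(x+.5)/4.5-.5,130+(y+.5)/4.5-.5],.006)[:2] for x,y in pc.values()]
print(fit(O,W))
p=manip.snapshot("wrist");s=manip.sense()
for z in (.142+.128,):
  for uv in [(285/1.2,343/1.2),(387/1.2,343/1.2)]: print(at(p,uv,z))
print(s["tcp_pos"])
E
cat >> h.py <<'E'
def fit(O,W):
    O=np.array(O);W=np.array(W);a=(O-O.mean(0))@[1,1j];b=(W-W.mean(0))@[1,1j]
    k=(np.conj(a)*b).sum();th=np.angle(k);c=W.mean(0)@[1,1j]-(O.mean(0)@[1,1j])*np.exp(1j*th)
    res=abs(b-a*np.exp(1j*th));return c.real,c.imag,np.degrees(th),res*1000
E
```

```text
(np.float64(0.5911655776429022), np.float64(0.04096537888534754), np.float64(-26.090991637805686), array([0.23275807, 0.22987374, 0.18560473, 0.28622809]))
[0.58994711 0.04152736 0.05      ] [0.59155122 0.04098218 0.06      ]
(np.float64(0.531836131026664), np.float64(-0.2117113884444492), np.float64(7.953310905259044), array([0.17714741, 0.18420439, 0.16331749, 0.16997964]))
[0.45573581 0.30978403 0.27      ]
[0.46733605 0.33290262 0.27      ]
[0.47696461 0.31333792 0.2409713 ]
```

>>> play_rows(
  steps=[
    [[-0.015, -0.013, 0, 0, 0, 0], [-0.035, -0.03, 0, 0, 0, 0], [-0.042, -0.036, 0, 0, 0, 0], [-0.042, -0.036, 0, 0, 0, 0], [-0.042, -0.035, 0, 0, 0, 0], [-0.035, -0.03, 0.005, 0, 0, 0], [-0.015, -0.012, 0.01, 0, 0, 0], [0, 0, 0, 0, 0, 0], [0, 0, 0, 0, 0, 0], [0, 0, 0, 0, 0, 0]],
  ],
)

```text
t: 6.78
tcp_pos: [0.5924, 0.042, 0.2266]
tool_rot: [0.229, 0.973, 0.0, -0.0]
force: [0.4, -0.4, -1.2]
finger_gap: 0.327
```

Run:
```python
from h import *
s=manip.sense();print(s["t"],s["tcp_pos"],s["tool_rot"],s["force"])
p=manip.snapshot("wrist");save(p,"w4.png",None,1.2)
p2=manip.snapshot("scene");save(p2,"s4.png",(200,100,350,260),4)
for X in ([.5912,.041,.05],[.5912,.041,.12]): print(proj(p,X)*1.2,(proj(p2,X)-[200,100])*4)
```

```text
6.775 [0.59242894 0.04203584 0.22655919] [ 2.29273046e-01  9.73362128e-01  1.37324784e-04 -1.38485552e-04] [ 0.3820027  -0.42673478 -1.18085297]
[332.99543745 232.04959511] [261.30084187 435.07822279]
[332.47648112 257.08348416] [259.92950088 338.92917288]
```

View pics/w4.png

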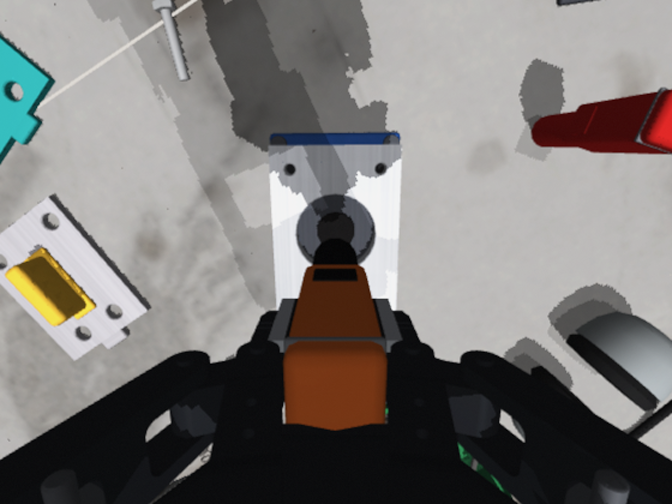

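View pics/s4.png

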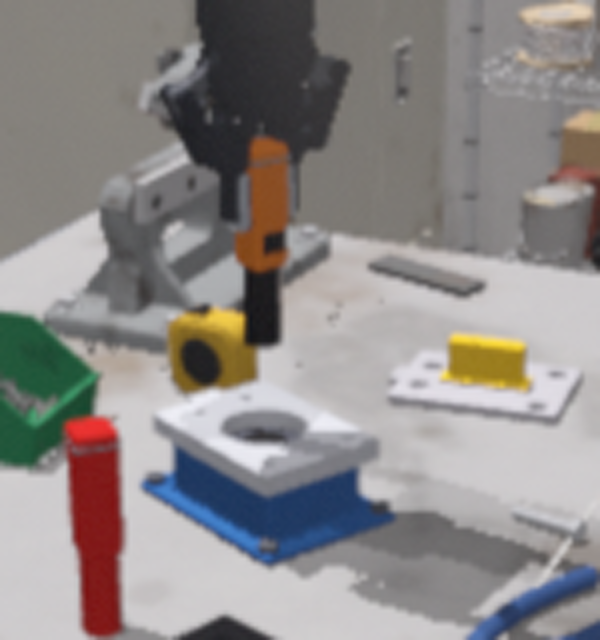

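The stem axis and the cap centre both lie at column 335 in the wrist view, and the nose tip projects where it should in both views. I'll hold still here.

>>> play_rows(
  steps=[
    [[0, 0, 0, 0, 0, 0], [0, 0, 0, 0, 0, 0], [0, 0, 0, 0, 0, 0], [0, 0, 0, 0, 0, 0], [0, 0, 0, 0, 0, 0], [0, 0, 0, 0, 0, 0], [0, 0, 0, 0, 0, 0], [0, 0, 0, 0, 0, 0], [0, 0, 0, 0, 0, 0], [0, 0, 0, 0, 0, 0]],
  ],
)

```text
t: 8.12
tcp_pos: [0.593, 0.0405, 0.2263]
tool_rot: [0.23, 0.973, 0.0, 0.0]
force: [0.0, -0.4, -1.1]
finger_gap: 0.325
```

>>> play_rows(
  steps=[
    [[0, 0, 0, 0, 0, 0], [0.015, 0.012, -0.01, 0, 0, 0], [0.035, 0.03, -0.005, 0, 0, 0], [0.042, 0.035, 0, 0, 0, 0], [0.042, 0.036, 0, 0, 0, 0], [0.042, 0.036, 0, 0, 0, 0], [0.035, 0.03, 0, 0, 0, 0], [0.015, 0.013, 0, 0, 0, 0], [0, 0, 0, 0, 0, 0], [0, 0, 0, 0, 0, 0]],
  ],
)

```text
t: 9.38
tcp_pos: [0.4775, 0.3126, 0.2415]
tool_rot: [0.231, 0.973, -0.0, 0.0]
force: [0.2, -0.8, -1.1]
finger_gap: 0.321
```

Run:
```python
from h import *
s=manip.sense();print(s["t"],s["tcp_pos"],s["tool_rot"],s["force"])
p=manip.snapshot("wrist");save(p,"w5.png",(180,110,380,260),4)
p2=manip.snapshot("scene");save(p2,"s5.png",(200,140,320,300),3.7)
for X in ([.4774,.3134,.051],[.4774,.3134,.134]): print((proj(p,X)-[180,110])*4,(proj(p2,X)-[200,140])*3.7)
```

```text
9.375 [0.47747523 0.31259881 0.24149434] [ 2.30611776e-01  9.73045774e-01 -2.22702324e-04  2.83581850e-04] [ 0.24578287 -0.78764169 -1.13763956]
[399.44113154 321.27356164] [200.77579667 457.97403091]
[400.39819787 416.08790971] [197.60024847 332.64096172]
```

View pics/w5.png

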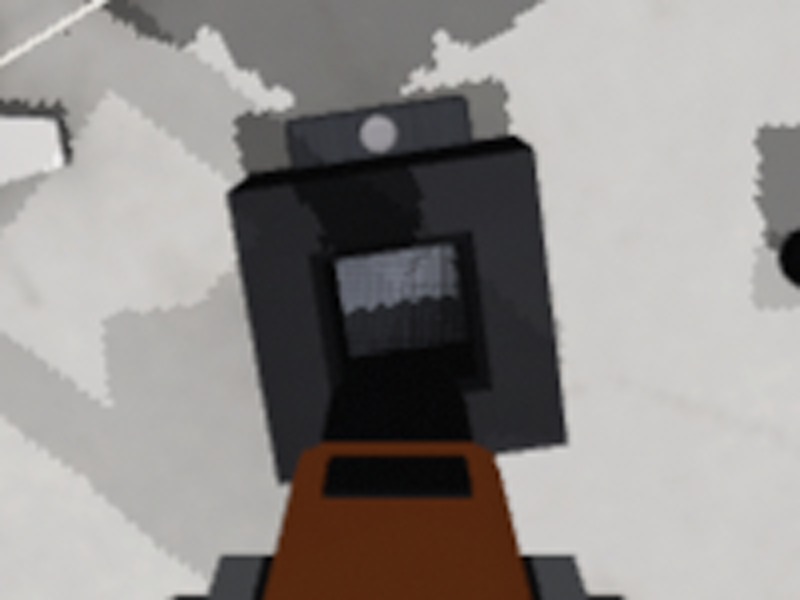

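View pics/s5.png

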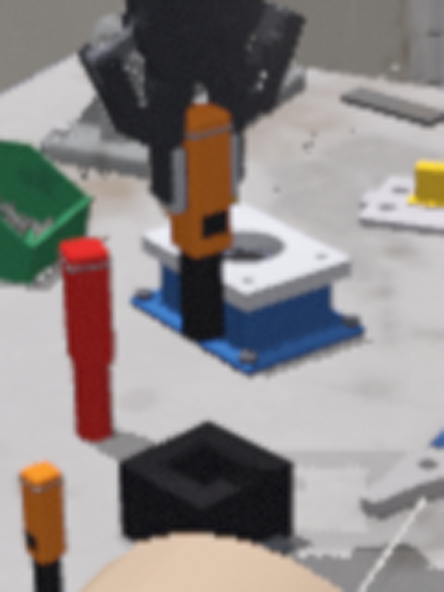

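>>> play_rows(
  steps=[
    [[0, 0, 0.02, 0, 0, 0], [0, 0, 0.03, 0, 0, 0], [0, 0, 0.025, 0, 0, 0], [0, 0, 0.015, 0, 0, 0], [0, 0, 0.015, 0, 0, 0], [0, 0, 0.01, 0, 0, 0], [0, 0, 0.009, 0, 0, 0], [0, 0, 0.004, 0, 0, 0], [0, 0, 0.001, 0, 0, 0], [0, 0, 0, 0, 0, 0]],
  ],
)

```text
t: 10.72
tcp_pos: [0.4772, 0.3136, 0.1126]
tool_rot: [0.23, 0.973, 0.0, 0.0]
force: [-0.6, 0.4, -1.7]
finger_gap: 0.321
```

Run:
```python
from h import *
s=manip.sense();print(s["t"],s["tcp_pos"],s["tool_rot"],s["force"],s["ft_torque"])
p2=manip.snapshot("scene");save(p2,"s6.png",(200,180,320,300),4)
```

```text
10.725 [0.47724725 0.31356623 0.1126296 ] [2.30228370e-01 9.73136557e-01 2.12655715e-04 3.07158372e-04] [-0.62130672  0.41905957 -1.67335095] [-0.01256192 -0.00019295  0.00496671]
```

View pics/s6.png

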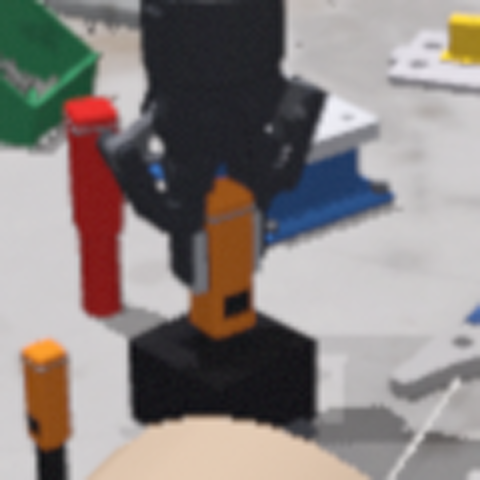

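>>> play_rows(
  steps=[
    [[0, 0, 0.001, 0, 0, 0], [0, 0, 0, 0, 0, 0]],
  ],
)

```text
t: 11.02
tcp_pos: [0.4774, 0.3136, 0.1122]
tool_rot: [0.23, 0.973, 0.0, 0.001]
force: [-0.7, 0.4, 5.4]
finger_gap: 0.322
```

>>> play_rows(
  steps=[
    [[0, 0, 0, 0, 0, 0], [0, 0, 0, 0, 0, 0], [0, 0, 0, 0, 0, 0], [0, 0, 0, 0, 0, 0]],
  ],
  fingers=0.7,
)

```text
t: 11.52
tcp_pos: [0.477, 0.3134, 0.1112]
tool_rot: [0.23, 0.973, -0.0, -0.0]
force: [0.4, 0.2, 0.2]
finger_gap: 0.702
```

>>> play_rows(
  steps=[
    [[0, 0, -0.02, 0, 0, 0], [0, 0, -0.035, 0, 0, 0], [0, 0, -0.045, 0, 0, 0], [0, 0, -0.045, 0, 0, 0], [0, 0, -0.015, 0, 0, 0], [0, 0, 0, 0, 0, 0]],
  ],
)

```text
t: 12.28
tcp_pos: [0.4772, 0.3135, 0.2718]
tool_rot: [0.23, 0.973, 0.0, 0.001]
force: [-0.2, -0.1, -0.0]
finger_gap: 0.708
```

Run:
```python
from h import *
s=manip.sense();print(s["t"],s["tcp_pos"],s["tool_rot"],s["force"],s["q"])
p2=manip.snapshot("scene");save(p2,"s7.png",(200,180,320,300),4)
```

```text
12.275 [0.47722034 0.31347755 0.27184647] [2.30300843e-01 9.73119131e-01 4.76834392e-04 6.71110176e-04] [-0.18911261 -0.12713619 -0.02412157] [ 3.85546602e-01  4.35942737e-01  1.55407098e+00 -3.33298421e-07
  1.14993241e+00 -7.20475779e-01]
```

View pics/s7.png

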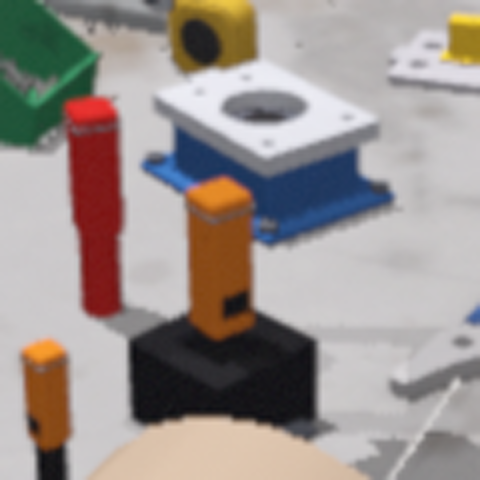

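>>> play_rows(
  steps=[
    [[-0.02, -0.032, 0, 0, 0, 0], [-0.031, -0.049, 0, 0, 0, 0], [-0.031, -0.049, 0, 0, 0, 0], [-0.031, -0.049, 0, 0, 0, 0], [-0.031, -0.049, 0, 0, 0, 0], [-0.031, -0.049, 0, 0, 0, 0], [-0.031, -0.049, 0, 0, 0, 0], [-0.031, -0.049, 0, 0, 0, 0], [-0.027, -0.042, 0.005, 0, 0, 0], [-0.019, -0.029, 0.005, 0, 0, 0]],
  ],
)

```text
t: 13.58
tcp_pos: [0.5291, -0.2141, 0.2585]
tool_rot: [0.231, 0.973, 0.001, -0.002]
force: [0.5, 0.0, -0.3]
finger_gap: 0.693
```

>>> play_rows(
  steps=[
    [[0, 0, 0, 0, 0, -7], [0, 0, 0, 0, 0, -9], [0, 0, 0, 0, 0, -9], [0, 0, 0, 0, 0, -7.6], [0, 0, 0, 0, 0, -2], [0, 0, 0, 0, 0, 0], [0, 0, 0, 0, 0, 0]],
  ],
)

```text
t: 14.45
tcp_pos: [0.5299, -0.212, 0.2608]
tool_rot: [-0.069, 0.998, 0.0, -0.0]
force: [0.1, -0.5, 0.9]
finger_gap: 0.699
```

Run:
```python
from h import *
s=manip.sense();print(s["t"],s["tcp_pos"],s["tool_rot"],s["force"],s["q"]);print(R.from_quat(s["tool_rot"]).as_matrix().round(4))
p=manip.snapshot("wrist");save(p,"w8.png",(130,60,430,285),2.6)
for l,z in [("cover",0),("cover_wide_left",0),("cover_narrow_right",0)]:
    for r in manip.pinpoint(l,p)[:2]: print(l,round(r["score"],2),np.round(r["point"],1),np.round(at(p,r["point"],z)[:2],4))
```

```text
14.45 [ 0.52990146 -0.2120058   0.26077037] [-6.89746584e-02  9.97618273e-01  3.10592106e-04 -4.24907765e-04] [ 0.05343115 -0.5116134   0.89917682] [-5.76305108e-01  4.49430087e-01  1.56551293e+00 -1.64614654e-05
  1.12770218e+00 -2.28515332e+00]
[[-9.905e-01 -1.376e-01 -9.000e-04]
 [-1.376e-01  9.905e-01  6.000e-04]
 [ 8.000e-04  7.000e-04 -1.000e+00]]
cover 0.76 [334.6   6.2] [ 0.3423 -0.1806]
cover 0.75 [279.9 182.4] [ 0.5339 -0.2114]
cover_wide_left 0.88 [311.  140.7] [ 0.4807 -0.1826]
cover_wide_left 0.15 [266.1 218.4] [ 0.5806 -0.222 ]
cover_narrow_right 0.67 [326.8  58.1] [ 0.3922 -0.1799]
cover_narrow_right 0.62 [267.7 218.8] [ 0.5809 -0.22  ]
```

View pics/w8.png

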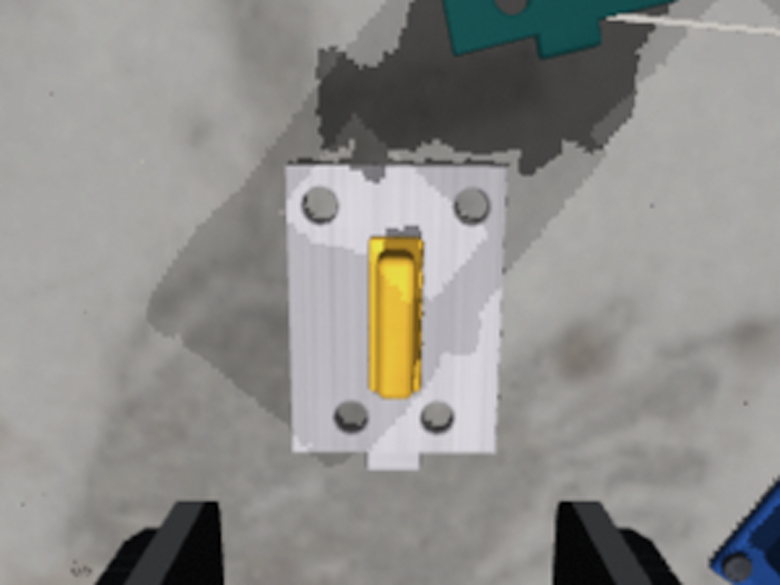

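Run:
```python
from h import *
p=manip.snapshot("wrist");s=manip.sense()
g=lambda x,y:[130+(x+.5)/2.6-.5,60+(y+.5)/2.6-.5]
O=np.array([(48,20),(48,-20),(-48,33),(-48,-33)])/1000
print(fit(O,[at(p,g(*q),.008)[:2] for q in [(438,416),(351,416),(472,206),(320,206)]]))
print([at(p,g(*q),.043)[:2].round(4) for q in [(378,260),(413,260),(377,395),(414,395)]])
print(s["tcp_pos"])
```

```text
(np.float64(0.5306552827723834), np.float64(-0.21006034882965788), np.float64(7.694267977812326), array([0.43765856, 0.36561385, 0.22387451, 0.46325296]))
[array([ 0.5035, -0.2211]), array([ 0.5016, -0.2073]), array([ 0.5591, -0.214 ]), array([ 0.557 , -0.1987])]
[ 0.5301218  -0.21212614  0.26137103]
```

>>> play_rows(
  steps=[
    [[0, 0.0018, 0.025, 0, 0, 0], [0, 0, 0.04, 0, 0, 0], [0, 0, 0.04, 0, 0, 0], [0, 0, 0.04, 0, 0, 0], [0, 0, 0.03, 0, 0, 0], [0, 0, 0.02, 0, 0, 0], [0, 0, 0.015, 0, 0, 0], [0, 0, 0.008, 0, 0, 0], [0, 0, 0, 0, 0, 0], [0, 0, 0, 0, 0, 0]],
  ],
)

```text
t: 15.95
tcp_pos: [0.5303, -0.2107, 0.044]
tool_rot: [-0.069, 0.998, -0.0, 0.001]
force: [-0.9, -0.6, 0.2]
finger_gap: 0.703
```

Run:
```python
from h import *
s=manip.sense();print(s["t"],s["tcp_pos"],s["tool_rot"],s["force"])
p=manip.snapshot("wrist");save(p,"w9.png",None,1.2)
```

```text
15.95 [ 0.53033515 -0.2106553   0.04400344] [-6.94692391e-02  9.97583827e-01 -4.37252635e-04  5.84724704e-04] [-0.89174084 -0.61043457  0.17474372]
```

View pics/w9.png

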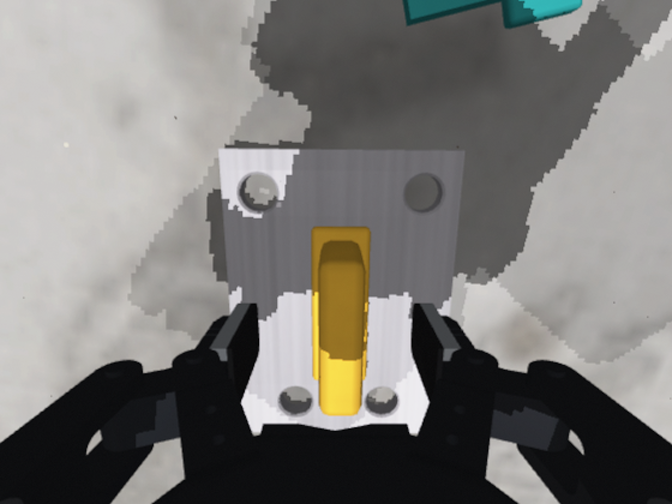

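>>> play_rows(
  steps=[
    [[0, 0.002, 0, 0, 0, 0], [0, 0, 0.003, 0, 0, 0], [0, 0, 0, 0, 0, 0]],
  ],
)

```text
t: 16.38
tcp_pos: [0.5295, -0.2082, 0.0402]
tool_rot: [-0.07, 0.998, 0.0, -0.0]
force: [0.1, -0.3, -1.0]
finger_gap: 0.7
```

>>> play_rows(
  steps=[
    [[0, 0, 0, 0, 0, 0], [0, 0, 0, 0, 0, 0], [0, 0, 0, 0, 0, 0], [0, 0, 0, 0, 0, 0], [0, 0, 0, 0, 0, 0], [0, 0, 0, 0, 0, 0]],
  ],
  fingers=0,
  squeeze=100,
)

```text
t: 17.12
tcp_pos: [0.5297, -0.2085, 0.0406]
tool_rot: [-0.069, 0.998, -0.0, 0.0]
force: [0.1, -0.3, 3.9]
finger_gap: 0.166
```

Run:
```python
from h import *
s=manip.sense();print(s["t"],s["tcp_pos"],s["tool_rot"],s["force"],s["finger_gap"])
p=manip.snapshot("wrist");save(p,"w10.png",None,1.2)
```

```text
17.125 [ 0.52967609 -0.20849066  0.04056574] [-6.94719356e-02  9.97583890e-01 -1.27012641e-04  1.28170012e-04] [ 0.12776544 -0.28913297  3.87213464] 0.16585657067473175
```

View pics/w10.png

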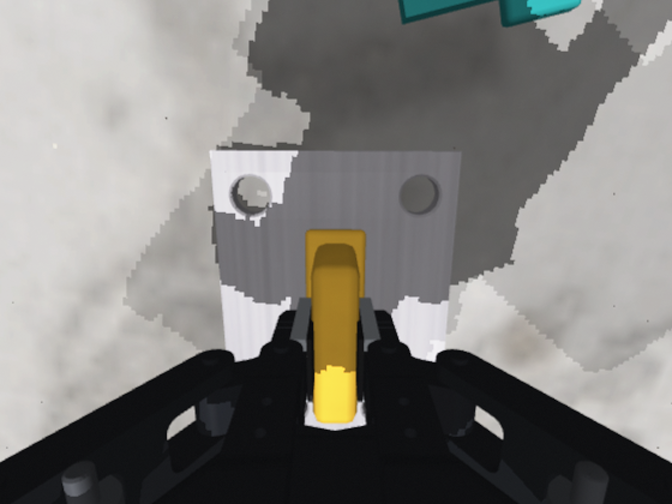

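>>> play_rows(
  steps=[
    [[0, 0, -0.005, 0, 0, 0], [0, 0, -0.015, 0, 0, 0], [0, 0, -0.03, 0, 0, 0], [0, 0, -0.04, 0, 0, 0], [0, 0, -0.035, 0, 0, 0], [0, 0, -0.015, 0, 0, 0], [0, 0, 0, 0, 0, 0], [0, 0, 0, 0, 0, 0]],
  ],
)

```text
t: 18.18
tcp_pos: [0.5286, -0.2078, 0.1789]
tool_rot: [-0.069, 0.998, 0.001, -0.001]
force: [0.3, -0.4, -4.7]
finger_gap: 0.167
```

Run:
```python
from h import *
s=manip.sense();print(s["t"],s["tcp_pos"],s["tool_rot"],s["force"],s["ft_torque"],s["finger_gap"])
p=manip.snapshot("wrist");save(p,"w11.png",None,1.2)
p=manip.snapshot("scene");save(p,"s11.png",(240,100,400,220),4.5)
```

```text
18.175 [ 0.52857493 -0.20775473  0.17893567] [-6.94935327e-02  9.97581117e-01  9.51485882e-04 -1.28772271e-03] [ 0.27664916 -0.38186876 -4.72621116] [ 0.01668473 -0.01657337 -0.00439144] 0.16721670184005286
```

View pics/w11.png

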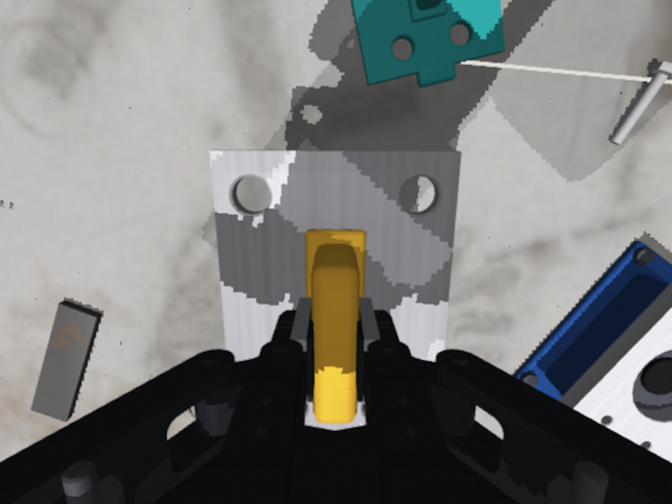

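View pics/s11.png

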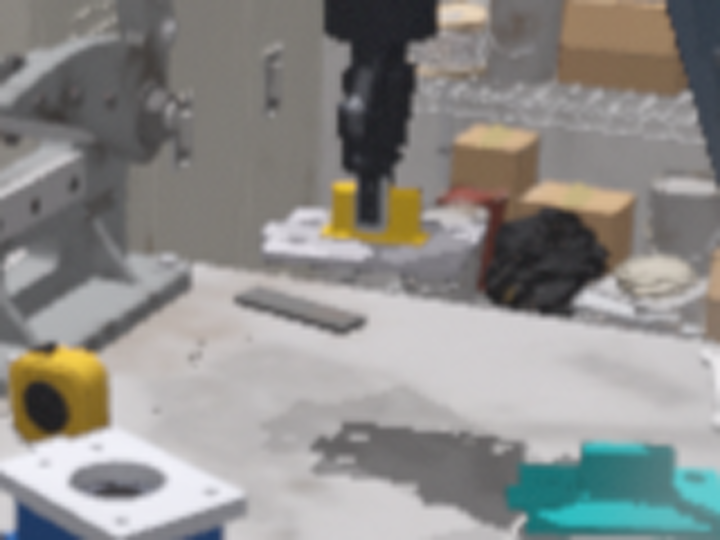

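>>> play_rows(
  steps=[
    [[-0.008, 0.02, 0, 0, 0, 0], [-0.016, 0.04, 0, 0, 0, 0], [-0.018, 0.045, 0, 0, 0, 0], [-0.018, 0.045, 0, 0, 0, 0], [-0.018, 0.044, 0, 0, 0, 0], [-0.012, 0.03, 0, 0, 0, 0], [-0.006, 0.015, 0, 0, 0, 0], [0, 0, 0, 0, 0, 0]],
  ],
)

```text
t: 19.27
tcp_pos: [0.5911, 0.0427, 0.1798]
tool_rot: [-0.071, 0.998, -0.0, -0.001]
force: [-0.2, -1.5, -3.2]
finger_gap: 0.171
```

>>> play_rows(
  steps=[
    [[0, 0, 0, 0, 0, 4], [0, 0, 0, 0, 0, 7], [0, 0, 0, 0, 0, 8], [0, 0, 0, 0, 0, 8], [0, 0, 0, 0, 0, 5], [0, 0, 0, 0, 0, 2], [0, 0, 0, 0, 0, 0], [0, 0, 0, 0, 0, 0]],
  ],
)

```text
t: 20.27
tcp_pos: [0.5915, 0.0412, 0.1803]
tool_rot: [0.225, 0.974, -0.0, -0.0]
force: [0.0, -0.7, -3.1]
finger_gap: 0.17
```

Run:
```python
from h import *
s=manip.sense();print(s["t"],s["tcp_pos"],s["tool_rot"],s["force"],s["ft_torque"],s["finger_gap"])
print(np.degrees(R.from_quat(s["tool_rot"]).as_euler('ZYX')))
p=manip.snapshot("wrist");save(p,"w12.png",None,1.4)
p=manip.snapshot("top");save(p,"t12.png",(230,130,340,240),5)
```

```text
20.275 [0.59145432 0.04119132 0.18026705] [ 2.25138226e-01  9.74326829e-01 -6.15173874e-05 -7.33904924e-05] [ 0.0064835  -0.67598655 -3.07119582] [-0.00802816 -0.00619388  0.00237702] 0.17016463089435555
[ 1.53977986e+02 -6.60693795e-03 -1.79991238e+02]
```

View pics/w12.png

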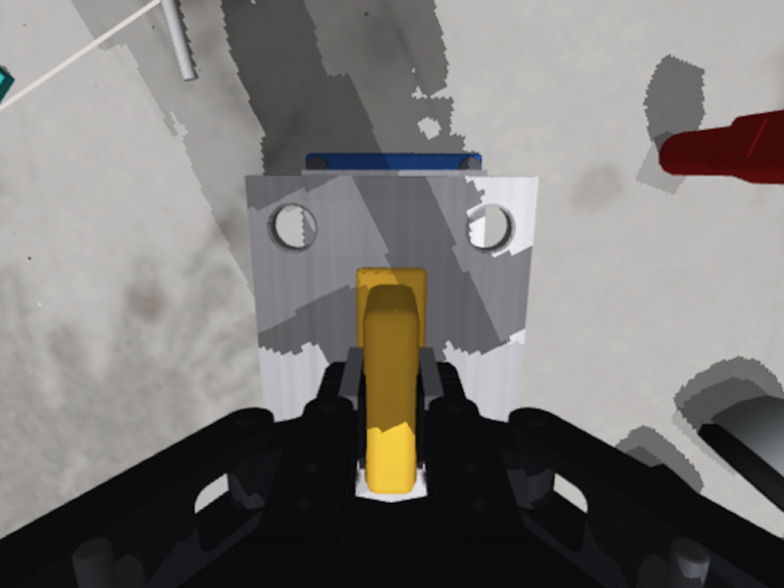

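View pics/t12.png

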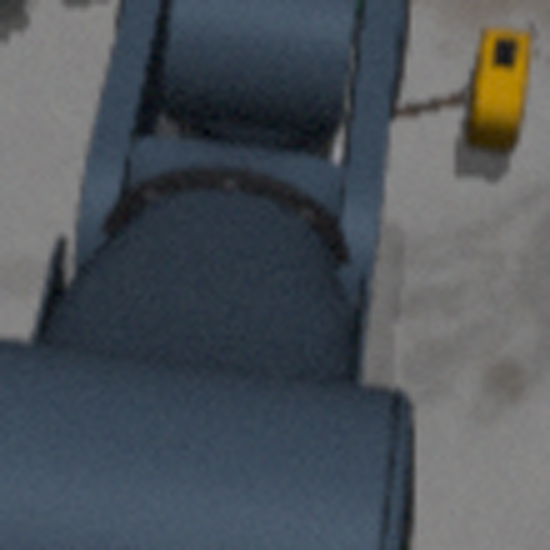

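Run:
```python
from h import *
im=cv2.imread("pics/w4.png");cv2.imwrite("pics/w4c.png",cv2.resize(im[110:270,250:420],None,fx=4.5,fy=3.6,interpolation=cv2.INTER_CUBIC))
p=manip.snapshot("wrist");save(p,"w13.png",(165,105,395,205),3.4)
np.save("pw.npy",p["world_from_camera"])
```

```text
(no output)
```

View pics/w13.png

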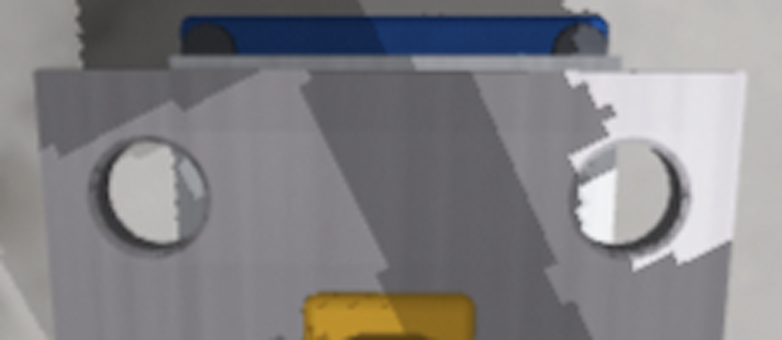

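View pics/w4c.png

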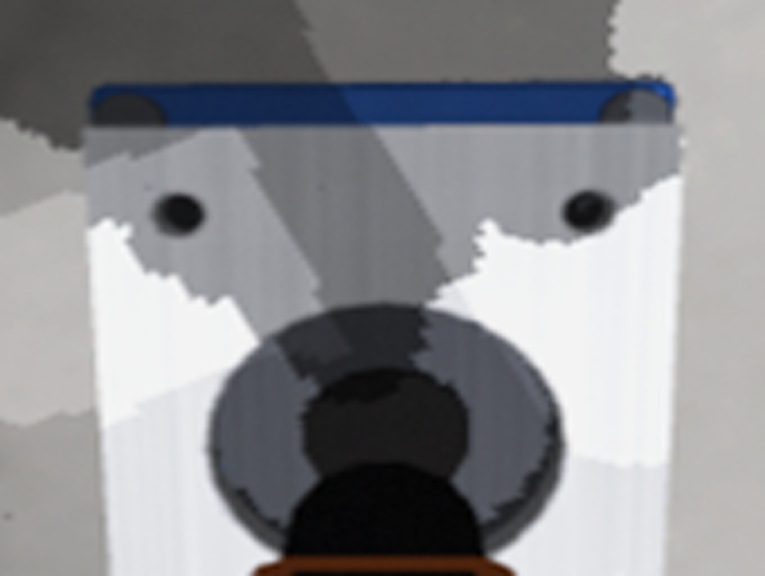

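>>> play_rows(
  steps=[
    [[0, 0, 0.01, 0, 0, 0], [0, 0, 0.015, 0, 0, 0], [0, 0, 0.015, 0, 0, 0], [0, 0, 0.01, 0, 0, 0], [0, 0, 0.005, 0, 0, 0], [0, 0, 0, 0, 0, 0], [0, 0, 0, 0, 0, 0]],
  ],
)

```text
t: 21.3
tcp_pos: [0.592, 0.0416, 0.1257]
tool_rot: [0.225, 0.974, 0.0, 0.001]
force: [0.6, -0.2, -3.6]
finger_gap: 0.167
```

Run:
```python
from h import *
s=manip.sense();print(s["t"],s["tcp_pos"],s["tool_rot"],s["force"],s["ft_torque"],s["finger_gap"])
p=manip.snapshot("wrist");save(p,"w14.png",(165,105,395,205),3.4)
g=lambda x,y:[165+(x+.5)/3.4-.5,105+(y+.5)/3.4-.5]
T=s["tcp_pos"][2]
c=[at(p,g(*q),T-.0326)[:2] for q in [(150,197),(630,197)]];print(c,(c[0]+c[1])/2,np.linalg.norm(c[1]-c[0]))
Rm=R.from_quat(s["tool_rot"]).as_matrix();print(Rm.T@np.append((c[0]+c[1])/2-s["tcp_pos"][:2],0))
p=manip.snapshot("scene");save(p,"s14.png",(220,150,330,250),5.5)
```

```text
21.3 [0.5919636  0.0415618  0.12573073] [2.25227978e-01 9.74305931e-01 6.26107922e-05 5.53705126e-04] [ 0.6114773  -0.24095545 -3.60118697] [-0.00508955 -0.01403199  0.04519935] 0.1670213172311832
[array([0.53526515, 0.03286614]), array([0.5641173 , 0.09180888])] [0.54969123 0.06233751] 0.0656254021921969
[ 4.71016768e-02  1.15331185e-04 -4.94494209e-05]
```

View pics/w14.png

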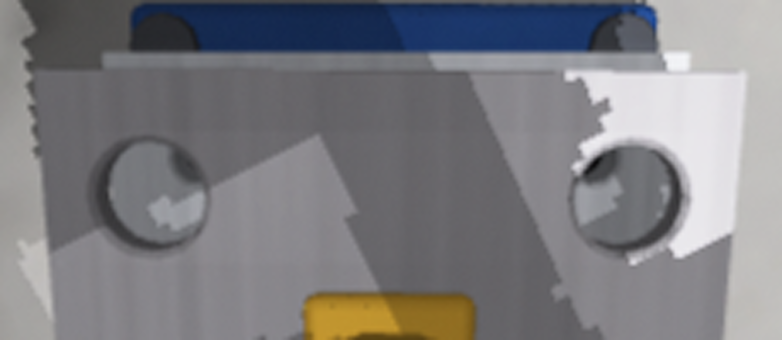

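View pics/s14.png

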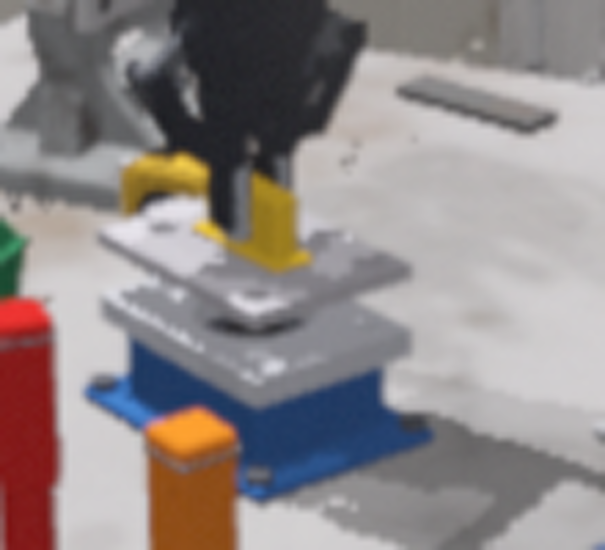

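>>> play_rows(
  steps=[
    [[0, 0, 0.004, 0, 0, 0], [0, 0, 0.004, 0, 0, 0], [0, 0, 0.002, 0, 0, 0], [0, 0, 0, 0, 0, 0], [0, 0, 0, 0, 0, 0], [0, 0, 0, 0, 0, 0]],
  ],
)

```text
t: 22.15
tcp_pos: [0.5916, 0.0416, 0.1154]
tool_rot: [0.225, 0.974, 0.0, 0.0]
force: [0.2, 0.5, -3.9]
finger_gap: 0.17
```

Run:
```python
from h import *
s=manip.sense();print(s["t"],s["tcp_pos"],s["tool_rot"],s["force"],s["ft_torque"],s["finger_gap"])
p=manip.snapshot("wrist");save(p,"w15.png",(165,105,395,205),3.4)
g=lambda x,y:[165+(x+.5)/3.4-.5,105+(y+.5)/3.4-.5]
gi=lambda uv:((uv-[165,105])+.5)*3.4-.5
# predicted pixels of housing wide holes
th=np.radians(-26.1)
for o in [(-.048,.033),(-.048,-.033)]:
    w=[.5912+np.cos(th)*o[0]-np.sin(th)*o[1],.0410+np.sin(th)*o[0]+np.cos(th)*o[1],.06];print(o,gi(proj(p,w)))
for k in range(4): manip.sense()
p=manip.snapshot("scene");save(p,"s15.png",(220,150,330,250),5.5)
```

```text
22.15 [0.59164193 0.04161054 0.11543631] [2.25200955e-01 9.74312325e-01 8.41597414e-06 1.52718787e-04] [ 0.22047892  0.53301902 -3.89683133] [ 0.00875836 -0.00113776 -0.03234679] 0.17003309259027607
(-0.048, 0.033) [595.56756279 172.4863285 ]
(-0.048, -0.033) [174.23222707 172.34465438]
```

View pics/w15.png

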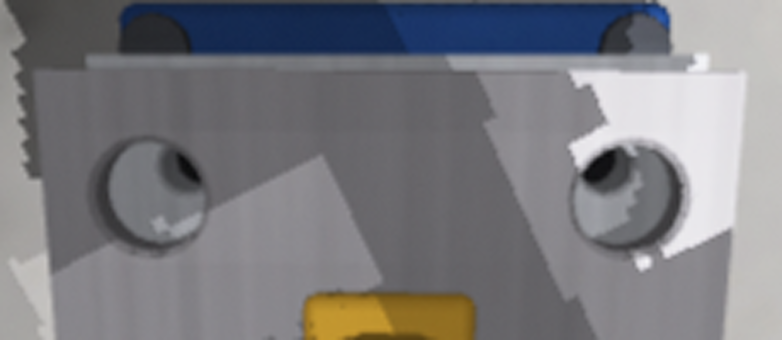

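View pics/s15.png

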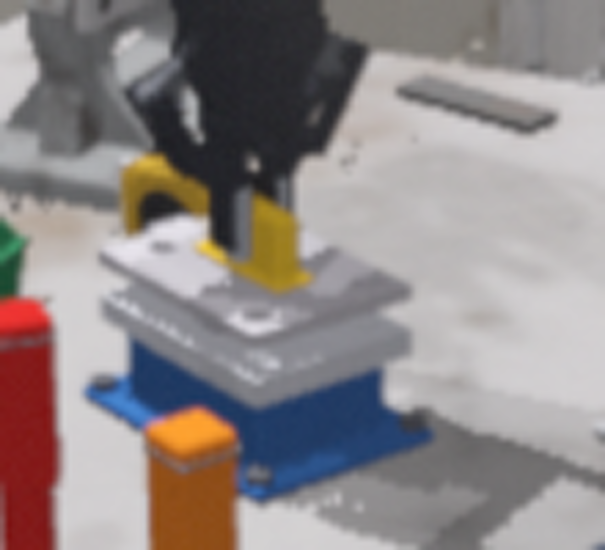

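Run:
```python
from h import *
s=manip.sense()
p=manip.snapshot("wrist")
g=lambda x,y:[165+(x+.5)/3.4-.5,105+(y+.5)/3.4-.5]
T=.1156
im=cv2.resize(np.ascontiguousarray(p["img"][140:185,188:232,::-1]),None,fx=8,fy=8,interpolation=cv2.INTER_CUBIC)
im2=cv2.resize(np.ascontiguousarray(p["img"][140:185,328:372,::-1]),None,fx=8,fy=8,interpolation=cv2.INTER_CUBIC)
ims=[]
for q,i,x0 in [((150,197),im,188),((630,197),im2,328)]:
    i=cv2.convertScaleAbs(i,alpha=1.6,beta=10)
    c=at(p,g(*q),T-.0326);
    for z,r,col in [(T-.0326,.0075,(0,255,0)),(T-.0406,.0075,(255,255,0)),(.06,.004,(0,0,255))]:
        pts=[(proj(p,[c[0]+r*np.cos(a),c[1]+r*np.sin(a),z])-[x0,140]+.5)*8-.5 for a in np.linspace(0,6.28,40)]
        cv2.polylines(i,[np.int32(np.round(pts))],True,col,1)
    print(q,(proj(p,[c[0],c[1],.06])-[x0,140]+.5)*8-.5)
    ims.append(i)
cv2.imwrite("pics/w16.png",np.hstack(ims))
```

```text
(150, 197) [242.36210424 141.30877159]
(630, 197) [105.61636999 141.3003575 ]
```

View pics/w16.png

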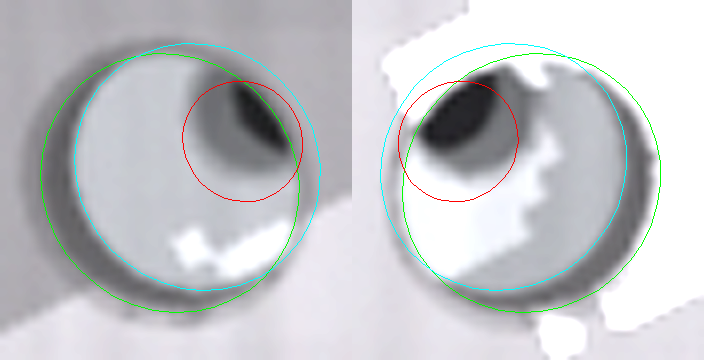

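>>> play_rows(
  steps=[
    [[0.0018, 0.0007, 0, 0, 0, 0], [0, 0, 0, 0, 0, 0], [0, 0, 0, 0, 0, 0], [0, 0, 0, 0, 0, 0]],
  ],
)

```text
t: 22.8
tcp_pos: [0.5903, 0.043, 0.1153]
tool_rot: [0.225, 0.974, -0.0, 0.0]
force: [0.0, -0.1, -3.7]
finger_gap: 0.167
```

```bash
cat > chk.py <<'E'
from h import *
import sys
s=manip.sense();print(s["t"],s["tcp_pos"],s["force"])
p=manip.snapshot("wrist")
g=lambda x,y:[165+(x+.5)/3.4-.5,105+(y+.5)/3.4-.5]
T=.1156
ims=[]
for q,x0 in [((149,196),188),((630,197),328)]:
    i=cv2.resize(np.ascontiguousarray(p["img"][140:185,x0:x0+44,::-1]),None,fx=9,fy=9,interpolation=cv2.INTER_CUBIC)
    i=cv2.convertScaleAbs(i,alpha=1.5,beta=10)
    c=at(p,g(*q),T-.0326);
    for z,r,col in [(T-.0406,.0075,(255,255,0)),(.06,.004,(0,0,255))]:
        pts=[(proj(p,[c[0]+r*np.cos(a),c[1]+r*np.sin(a),z])-[x0,140]+.5)*9-.5 for a in np.linspace(0,6.28,40)]
        cv2.polylines(i,[np.int32(np.round(pts))],True,col,1)
    ims.append(i)
cv2.imwrite("pics/"+sys.argv[1],np.hstack(ims))
p2=manip.snapshot("scene");save(p2,"s"+sys.argv[1],(230,180,310,240),8)
E
python3 chk.py c17.png
```

```text
22.8 [0.59025024 0.04301786 0.11530714] [ 0.01885276 -0.09745516 -3.70515439]
```

View pics/c17.png

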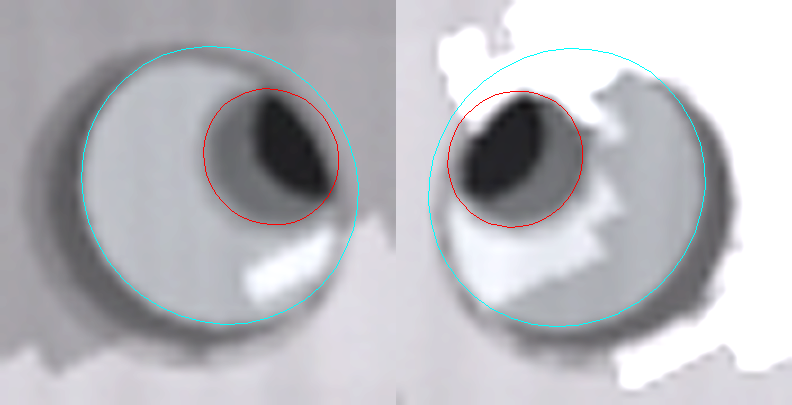

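View pics/sc17.png

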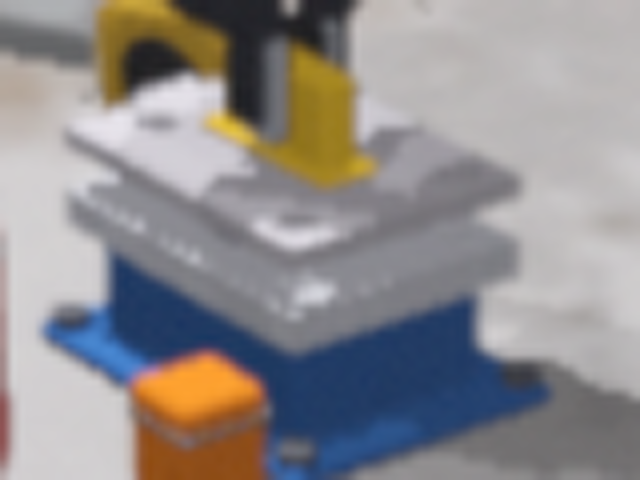

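Both threaded mouths now show whole through the wide pair of holes, on the predicted circles. The scene view shows an even gap of about 40 px, which is about 15 mm. I'll settle, make one last check and hand in.

>>> play_rows(
  steps=[
    [[0, 0, 0, 0, 0, 0], [0, 0, 0, 0, 0, 0], [0, 0, 0, 0, 0, 0], [0, 0, 0, 0, 0, 0], [0, 0, 0, 0, 0, 0], [0, 0, 0, 0, 0, 0]],
  ],
)

```text
t: 23.65
tcp_pos: [0.5902, 0.043, 0.1153]
tool_rot: [0.225, 0.974, 0.0, 0.0]
force: [0.6, -0.4, -3.6]
finger_gap: 0.168
```

```bash
python3 chk.py c18.png
python3 - <<'E'
from h import *
p=manip.snapshot("scene");g=p["img"]
X=lambda x,y,z:proj(p,[.5912+np.cos(-.4555)*x-np.sin(-.4555)*y,.041+np.sin(-.4555)*x+np.cos(-.4555)*y,z])
im=cv2.resize(np.ascontiguousarray(g[180:240,230:310,::-1]),None,fx=8,fy=8,interpolation=cv2.INTER_CUBIC)
for z,col in((.06,(0,0,255)),(.075,(0,255,0))):
    q=np.int32([(X(a*.065,b*.0475,z)-[230,180]+.5)*8-.5 for a,b in((1,1),(1,-1),(-1,-1),(-1,1))]);cv2.polylines(im,[q],True,col,1)
cv2.imwrite("pics/s18.png",im)
E
```

```text
23.65 [0.59023159 0.04303442 0.11532187] [ 0.60680764 -0.41436934 -3.55787912]
```

View pics/s18.png

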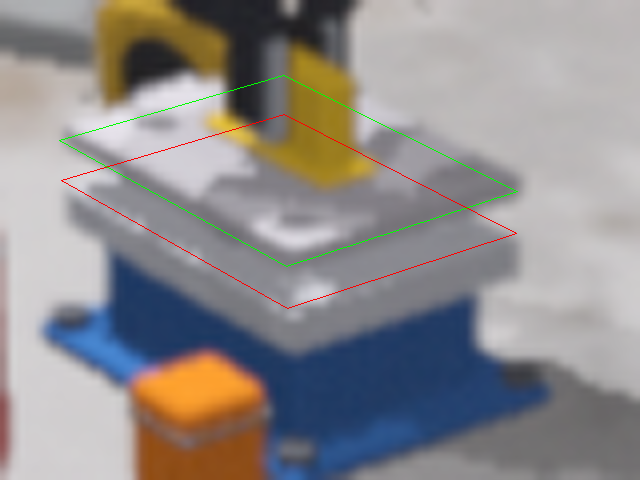

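View pics/c18.png

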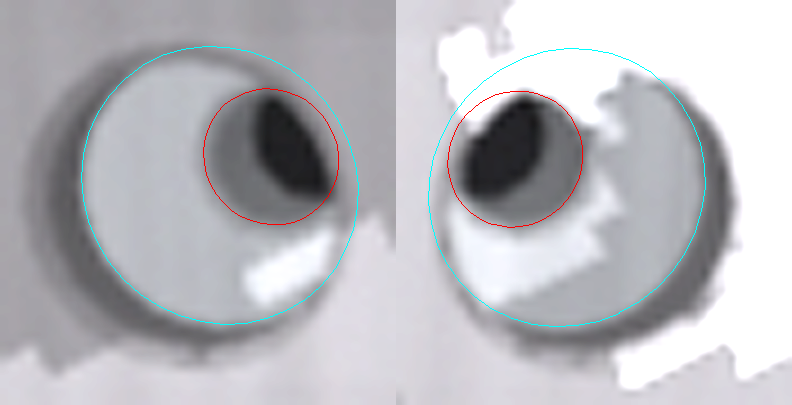

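```bash
python3 -c "
from station import manip
print(manip.sign_off())"
```

```text
the job is handed in; nothing more can be done
None
```

The whole job was done in the order asked, and I handed it in at about 24 s with the arm still holding the cover over the housing.

- **Thermometer:** I took the large orange one from its holder and held it still for over a second, nose down over the cap. The nose was about 70 mm above the cap, and the stem axis lay on the cap centre in the wrist view. I then put it back and let go; a later picture shows it standing upright in the holder.
- **Cover:** I picked it up by the yellow rib and held it level over the flange, tab end over tab end.
    - **Holes:** the wrist view first showed it about 2 mm off, so I shifted it. After that, the threaded holes of the wide pair lined up to within about 0.5 mm, with the whole of each showing.
    - **Height:** the height reading puts it about 15 mm above the flange. The scene view agrees, apart from a roughly 2 mm shift of plate and housing together, which is within the camera calibration.
    - **Contact:** the force reading stayed at the cover's own weight, with no sign that it touched the housing.

**Not seen directly:** the gripper hid the narrow pair of holes and the top camera's view of the housing. Their alignment is inferred from the wide pair and the matching angle, with an estimated error of about 1 mm against 3.5 mm of play.

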